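Clear the quoin caddy off the proof press and hang it up

TASK

A rectangular quoin caddy was left on the bed of the proof press: push the mushroom stop button fully down so that it latches, then lift the caddy off, keeping it upright, and hang it by its handle across both prongs of the hook on the stand. Once it hangs there by itself, turn the mushroom head clockwise until the button has come all the way out again, and let go of it. Do not move the caddy while the press is not stopped, and leave the round pail, the bottle and the ink tin standing where they are.

Things in the scene. Friction and masses are not known exactly. Their poses are not given: they have to be found in the camera images.
- caddy_bail (a point): Middle of the caddy's handle (centre line of its top bar), 150 mm above the caddy's underside. The handle is a rigid upright bail of dark round bar 10 mm thick, in the box's middle plane: the top bar runs along y, straight for 100 mm; its legs go down at y = +-60 mm, with 90 mm free height between box rim and bar. Axes as the caddy's; x is across the bar.
- caddy_center (a point): Centre of the box of the loose caddy, half-way up: an open-topped rectangular sheet-metal box, 80 mm (x) by 130 mm (y) by 55 mm high, with small metal wedges in it; 0.25 to 0.5 kg. z is up. It stands on the press bed, yaw up to about 75 degrees either way; both ends are alike.
- hook_seat (a point): Where the middle of the caddy's handle bar should hang, 259 mm above the table. The hook is two parallel level round prongs, 8 mm thick, at y = +-30 mm, their centre lines 9 mm below this point, pointing along -x; the bar lies across both, parallel to y, and may rest anywhere between tips and back plate. The gripper fits between the prongs.
- hook_tips (a point): Midway between the ends of the two prong tips: 38 mm along -x from hook_seat and 11 mm above it. The tips curve upward over the last 12 mm; their highest point is 4 mm above this point.
- hook_plate (a point): Middle of the face of the steel back plate (90 mm wide, 40 mm high) that carries the prongs, on a wooden post fixed to the table: 80 mm along +x from hook_seat. The plate's top edge is 5 mm above hook_seat. The foot plate is 12 mm high.
- stop_cap (a point): Centre of the red mushroom head of the stop button: a round cap 40 mm across and 19 mm high, top 10 mm and underside 9 mm from this point, which lies 73 mm above the table when the button is out and goes down with it. It sits on a grey box fixed to the table, 66 mm square and 40 mm high.
- stop_press (a joint): How far the button is pushed in: 0 = out, 0.006 m = fully down. Needs about 4 N, has a stop at the end, and stays down when let go. Turning the head lifts it out again.
- stop_turn (a joint): Turn of the mushroom head in rad, growing clockwise seen from above, from 0 to at most about 0.8. A weak spring turns it back to 0 when let go. When the button is down, turning to about 0.8 screws it fully out (it rises 6 mm in proportion to the turn, so let the gripper rise with it); it then stays out.
- press_bed (a point): Centre of the top of the proof press's steel bed, 45 mm above the table, fixed; bed 260 mm (x) by 380 mm (y), with an 18 mm high rail along each y edge. Beyond it, at x = +200 mm, lies a steel cylinder of 92 mm diameter along y, whose top is 101 mm above the bed, and cheeks of 125 mm above the bed.
- pail_center (a point): A loose round metal pail on the press bed, 88 mm across, 70 mm high, with a thin bail that rises to 120 mm above its underside; this point is on its axis 60 mm above its underside. Leave it alone.
- wash_center (a point): Centre of a loose upright brown bottle on the table, 60 mm across and 200 mm high. Leave it alone.
- inktin_center (a point): Centre of a loose flat ink tin on the table, 72 mm across and 55 mm high. Leave it alone.
Things that resemble listed ones, but are neither listed nor needed, are in the scene too. Leave any orange, red or turquoise look-alike of the part that bears caddy_bail alone.

How it is judged:
By the outcome, as a careful person would: the job done as asked, in the order asked, and still so for the second after the job is handed in, with the robot touching nothing.
It also fails if it takes over 72 s, if anything falls off the work surface, if the arm or the gripper's body presses on something with over 40 N, if the wrist force passes 120 N, or if a joint passes its speed limit or range.

ROBOT

A 6-joint arm with a two-finger parallel gripper is mounted at the origin on the work surface. World frame = base frame: x ahead of the robot, y to its left, z up, the work surface at z = 0. Lengths are in m, angles in rad, forces in N, time in s.
With the tool pointing down it reaches from about 0.35 to 1 m from the base axis. Payload 7.1 kg.
Tool frame: the origin (TCP) lies at the very end of the fingers, on their centre line; the grasp point (between the pads) lies 19 mm behind it; z points along the fingers, y is the direction in which the jaws open and shut (so a half turn about z gives the same grasp; the last joint's range is limited). The gripper opens to 85 mm and grips with 20 to 120 N. Pads are 22 mm wide; open, the fingers measure 114 mm over their backs; the gripper's body (76 mm by 85 mm) begins 54 mm behind the grasp point. The pads swing forward as they close: fully open they stand 13 mm farther back than shut.
Start: joints at [1.127, 0.423, 1.63, -0, 1.089, -0.019], TCP at [0.258, 0.569, 0.231] pointing down, gripper open.
Joint ranges: [-3, 3], [-0.9, 2.11], [0.09, 2.58], [-1.31, 4.45], [0.11, 2.69], [-2.54, 2.54]. Speed limits (rad/s): [2.39, 2.39, 3.01, 3.14, 3.14, 3.14].

INTERFACE

Orientations are given as a unit quaternion [w, x, y, z].
In Python, from plant import r gives the robot as it stands. The module is installed in compiled form; this text tells all that it offers.
- The arm moves only by the tool step_arm, never from a script. Its argument "deltas" is a list of rows, each a list of 7 numbers: the shift along the tool's x, y, z as a fraction of full scale, then the turn, a rotation vector about the tool's x, y, z as a fraction of full scale, then the closure, from -1 (fully open) to 1 (shut). A call has 1 to 20 rows; each row is the pose to reach, as a shift and turn from the pose commanded when the call began, along the tool's axes at that moment; what a row does not reach only later rows make up. Full scale, the value 1, is 400 mm for a shift and pi/2 rad for a turn. A row lasts 1/12 s, in which the tool goes at most 41.7 mm and 7.16 degrees, less where a joint would pass 70% of its speed; a pose out of reach is approached as far as the arm can. A call with a number of a shift or a turn outside -1 to 1 is refused whole. A call with a gripper value outside its range is refused whole. The fingers move at their own pace and stop on an object; the grip force is fixed at half the most. Time passes only in rows, so rows that repeat a pose let the fingers close. It gives the time, the measured TCP pose, the force and the opening at its end, in the units of the state.
- r.observe(): the state, without advancing time (a new reading comes with each control period).
- r.grab_frame(name): name is "side" or "top"; returns (picture, depth): 384x512x3 uint8, red, green, blue; 384x512 float32, m along the optical axis (not along the pixel's ray), 0 where there is no reading.
- r.camera_info(name): a dict with "vfov" (degrees; the focal length in pixels is half the picture's height over the tangent of half this angle, whatever the lens; pixels are square), "cx", "cy" (the principal point, pixels), "k1" (the pictures are not rectified: a ray, as slopes to the right and down, at radius r is drawn at 1 + k1 r^2 times it, then the intrinsics apply), "pose" (4x4, takes a point from camera to world coordinates). Camera axes: x right, y up, looking along -z (the intrinsics and any distortion apply to the point x, -y, -z); pixel columns grow to the right and rows downward; lengths in m; the calibration is good to about 2 mm. A picture is of the moment at which its call begins. camera_info takes no time and is no camera call.
- r.hand_in(): hands the job in, once; it reports no verdict.
The state is a dict: "clock": time; "q": joint angles; "joint_velocities": joint speeds; "tau": joint torques, N m; "tool_pos": TCP position; "tcp_rot": TCP orientation; "contact_force": force on the tool from outside, world axes, zero at the start; "ft_torque": the same for the moment, N m; "opening": finger opening in m.
Only numpy, scipy, OpenCV 4.12 (cv2) and the standard library are available. Lean on these libraries where they do the work, as an engineer would, in place of code of your own. Each camera call takes 0.05 s, during which the arm holds its last target. There are 200 camera calls.

## Working session

There is one attempt and no reset: what is moved stays moved. The work goes in short steps, Python scripts to look and compute and a tool call to move; the robot and the scene stay as the last step left them, time stands still between calls to the robot, and variables do not carry over. Pictures are saved under pics/ and viewed, about 8 in all and at most 12, crops included, and the job is handed in when it is done.

Besides the shell and the picture viewer there is one more tool, called after "Request:" as name([rows], argument=value, ...), one row to a line, values as JSON. step_arm: Moves the arm, as the interface text tells. Its arguments: {"type":"object","properties":{"deltas":{"type":"array","items":{"type":"array","items":{"type":"number","minimum":-1,"maximum":1}}}},"required":["deltas"]}

```bash
mkdir -p pics; cat > h.py <<'E'
import numpy as np, cv2
from plant import r
def cam(n):
    i=r.camera_info(n); f=192/np.tan(np.radians(i['vfov'])/2); return i,f
def cloud(n,d):
    i,f=cam(n); v,u=np.mgrid[0:384,0:512].astype(float)
    x=(u-i['cx'])/f; y=(v-i['cy'])/f; a,b=x.copy(),y.copy()
    for _ in range(15):
        s=1+i['k1']*(a*a+b*b); a,b=x/s,y/s
    P=np.stack([a*d,-b*d,-d,np.ones_like(d)],-1)@np.array(i['pose']).T
    P=P[...,:3]; P[d==0]=np.nan; return P
def grab(n,tag):
    im,d=r.grab_frame(n); np.savez(f'{tag}.npz',im=im,d=d,P=cloud(n,d.astype(float)))
    return im,d
def save(im,name,box=None,s=1):
    if box: u0,v0,u1,v1=box; im=im[v0:v1,u0:u1]
    im=cv2.resize(im,None,fx=s,fy=s,interpolation=cv2.INTER_CUBIC)
    cv2.imwrite('pics/'+name,im[...,::-1])
E
python3 - <<'E'
from h import *
for n in('top','side'):
    im,d=grab(n,n+'0'); save(im,n+'0.png',s=1.5)
    i,f=cam(n); print(n,i,f)
print(r.observe())
E
```

```text
top {'vfov': 48.155589073073635, 'cx': 255.2364071918869, 'cy': 189.20968895893103, 'k1': 0.025823704326151158, 'pose': array([[-0.01570333,  0.9781343 , -0.20738056,  0.19382371],
       [-0.99987436, -0.01491324,  0.00537276, -0.03101947],
       [ 0.00216256,  0.20743888,  0.97824559,  1.38835404],
       [ 0.        ,  0.        ,  0.        ,  1.        ]])} 429.66805058817613
side {'vfov': 43.079184466153265, 'cx': 259.0912924707186, 'cy': 192.54258800901982, 'k1': -0.18977034304814586, 'pose': array([[ 0.95110333,  0.19767977, -0.23732924,  0.11104554],
       [-0.30850623,  0.64541524, -0.69875824, -1.02855124],
       [ 0.01504554,  0.73780884,  0.67484202,  1.15080585],
       [ 0.        ,  0.        ,  0.        ,  1.        ]])} 486.43439666713454
{'clock': 0.1, 'q': array([ 1.12699692e+00,  4.23789636e-01,  1.63061961e+00, -3.26886491e-05,
        1.08859634e+00, -1.89916383e-02]), 'joint_velocities': array([ 0.00091218, -0.00269651, -0.00307388,  0.00159102,  0.0012208 ,
       -0.00066041]), 'tau': array([ 5.45910352e-04, -5.58426297e+01, -2.82445246e+01,  5.45678105e-06,
        2.91272707e-03,  7.22696740e-06]), 'tool_pos': array([0.25735635, 0.56900688, 0.23060531]), 'tcp_rot': array([-1.47928437e-04,  2.10802899e-01,  9.77528331e-01, -6.90955744e-04]), 'contact_force': array([ 0.36749263, -0.27048013,  0.1623808 ]), 'ft_torque': array([-0.00984523, -0.01363198, -0.01213452]), 'opening': 0.08557196655017335}
```

View pics/top0.png

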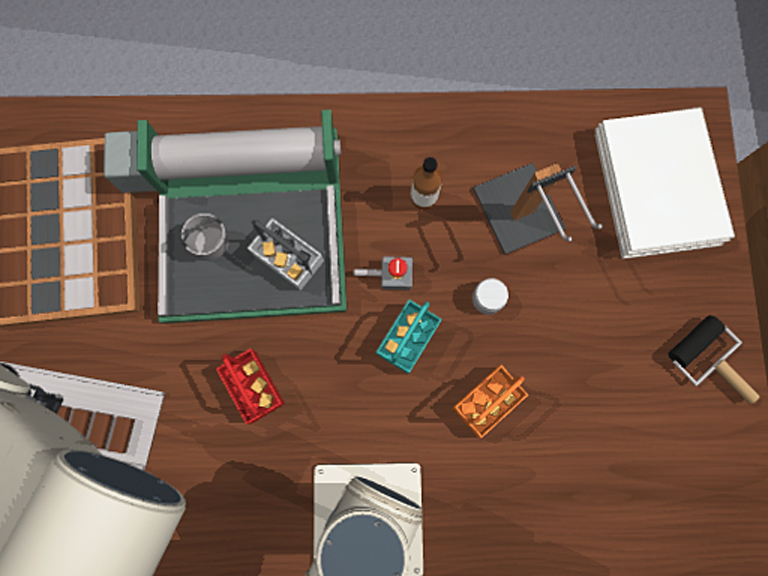

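View pics/side0.png

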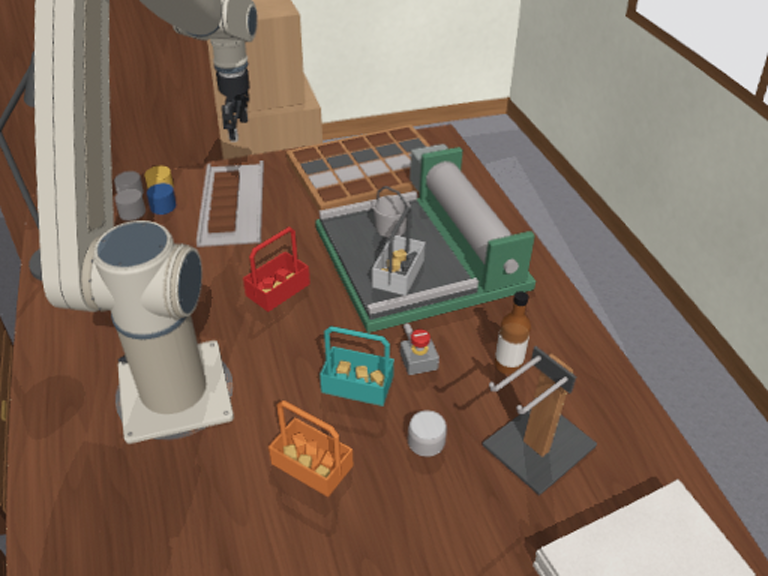

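Top view: caddy at about (285,253), stop button (397,267), prongs (540–600,175–240), pail (203,235), bottle (427,185), white ink tin (490,295). All are confirmed in the side view. Next I measure them from the depth.

```bash
python3 - <<'E'
from h import *
T=np.load('top0.npz');S=np.load('side0.npz')
a=cv2.resize(T['im'][95:235,150:420],None,fx=2.9,fy=2.9,interpolation=cv2.INTER_CUBIC)
cv2.imwrite('pics/topc.png',a[...,::-1])
for n,D,box in(('top',T,(155,130,225,200)),('side',S,(235,125,295,205))):
    P=D['P'];im=D['im'].astype(int)
    u0,v0,u1,v1=box;p=P[v0:v1,u0:u1].reshape(-1,3);c=im[v0:v1,u0:u1].reshape(-1,3)
    print(n,'hist z',np.histogram(p[:,2][np.isfinite(p[:,2])],bins=np.arange(.03,.22,.01)))
    for lo,hi,nm in((.092,.108,'rim'),(.18,.205,'bar')):
        m=(p[:,2]>lo)&(p[:,2]<hi)
        q=p[m]; print(nm,m.sum(),q.mean(0),q.min(0),q.max(0))
        if m.sum()>5:
            (cx,cy),(w,h),an=cv2.minAreaRect((q[:,:2]*1000).astype(np.float32));print('rect',cx,cy,w,h,an)
    # red cap
    red=(im[...,0]>130)&(im[...,1]<70)&(im[...,2]<80)
    bx=(250,165,290,195) if n=='top' else (265,210,300,245)
    mm=np.zeros_like(red);mm[bx[1]:bx[3],bx[0]:bx[2]]=1
    q=P[mm&red];q=q[np.isfinite(q[:,0])];t=q[q[:,2]>np.percentile(q[:,2],50)]
    print('cap',len(q),q.mean(0),np.percentile(q,[2,98],axis=0).round(4),'topz',np.median(t[:,2]))
    # hook
    bx=(335,100,410,170) if n=='top' else (315,220,400,310)
    q=P[bx[1]:bx[3],bx[0]:bx[2]].reshape(-1,3);q=q[(q[:,2]>.235)&(q[:,2]<.30)]
    print('hook',len(q),q.min(0),q.max(0)); np.save('hook_'+n,q)
    for z in((.05,.06),(.15,.23)): pass
    P2=P.reshape(-1,3)
E
```

```text
top hist z (array([ 234, 3263,  273,  377,  287,   69,  134,   51,    7,    5,    5,
          6,    5,    7,    3,   15,   99,   34]), array([0.03, 0.04, 0.05, 0.06, 0.07, 0.08, 0.09, 0.1 , 0.11, 0.12, 0.13,
       0.14, 0.15, 0.16, 0.17, 0.18, 0.19, 0.2 , 0.21]))
rim 171 [0.53891153 0.16309635 0.0986248 ] [0.4679683  0.08870626 0.09211069] [0.60994146 0.23730231 0.10621754]
rect 539.030517578125 164.02145385742188 131.4608154296875 80.66991424560547 52.12152862548828
bar 146 [0.53611357 0.16111202 0.19667533] [0.49687881 0.11234244 0.18111595] [0.57768399 0.21480866 0.20460071]
rect 537.4678344726562 162.09657287597656 127.90337371826172 9.849611282348633 52.58708953857422
cap 94 [ 0.50599894 -0.06790634  0.07990984] [[ 0.4903 -0.0848  0.0704]
 [ 0.5253 -0.0506  0.0865]] topz 0.08309259624759657
hook 522 [ 0.50661569 -0.42975925  0.23509099] [ 0.66603223 -0.31264303  0.27484859]
side hist z (array([ 372, 1990,  354,  459,  310,  214,  245,  153,   87,   23,   24,
         21,   29,   30,   12,   16,   61,   13]), array([0.03, 0.04, 0.05, 0.06, 0.07, 0.08, 0.09, 0.1 , 0.11, 0.12, 0.13,
       0.14, 0.15, 0.16, 0.17, 0.18, 0.19, 0.2 , 0.21]))
rim 334 [0.56494051 0.24675892 0.09885333] [0.46926378 0.08355607 0.09201083] [0.70727776 0.39444999 0.10788477]
rect 573.961181640625 265.424560546875 355.89886474609375 146.86428833007812 56.206756591796875
bar 90 [0.53119405 0.15014292 0.19497889] [0.49581595 0.10535166 0.18056854] [0.57991407 0.2075765  0.20259051]
rect 537.5433959960938 158.45867919921875 129.51351928710938 10.56304931640625 52.571075439453125
cap 97 [ 0.50416881 -0.07714312  0.07722961] [[ 0.4887 -0.092   0.0645]
 [ 0.5237 -0.0571  0.0859]] topz 0.08141718116876961
hook 599 [ 0.50248182 -0.43525632  0.23511324] [ 0.66079941 -0.31583528  0.27485067]
```

View pics/topc.png

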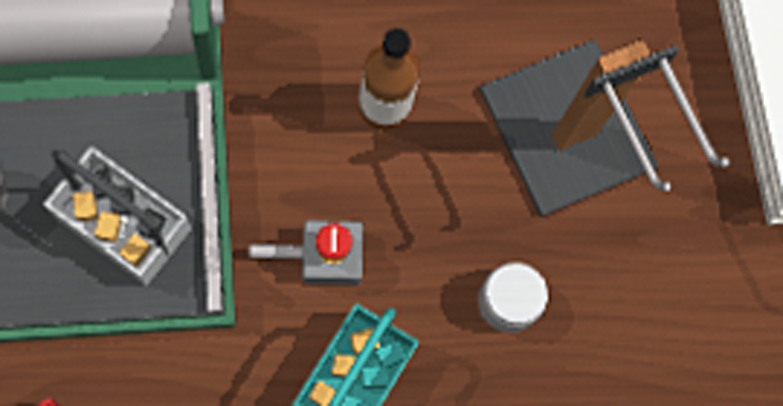

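```bash
python3 - <<'E'
from h import *
for n in('top','side'):
    q=np.load('hook_'+n+'.npy')
    # prongs: fit direction & 2 offsets minimising spread over angle; x<plate
    best=None
    for t in np.radians(np.arange(10,50,.25)):
        ux=np.array([np.cos(t),np.sin(t)]);uy=np.array([-ux[1],ux[0]])
        s=q[:,:2]@ux;w=q[:,:2]@uy
        m=(s>s.min()+.005)&(s<s.min()+.095)
        ww=w[m];mid=(np.percentile(ww,2)+np.percentile(ww,98))/2
        a,b=ww[ww<mid],ww[ww>=mid]
        if len(a)<8 or len(b)<8: continue
        c=a.std()+b.std()
        if best is None or c<best[0]: best=(c,t,np.median(a),np.median(b),s.min(),s.max(),m.sum())
    c,t,a,b,s0,s1,k=best
    ux=np.array([np.cos(t),np.sin(t)]);uy=np.array([-ux[1],ux[0]])
    print(n,'ang',np.degrees(t),'std',c,'gap',b-a,'srange',s1-s0,k,'seat',(s0+.038)*ux+(a+b)/2*uy,'tips',s0*ux+(a+b)/2*uy)
    s=q[:,:2]@ux-s0; print(np.histogram(s,bins=np.arange(0,.18,.01))[0])
    for lo in np.arange(0,.13,.02):
        m=(s>=lo)&(s<lo+.02);print(round(lo,2),'z med/max',np.median(q[m,2]).round(4),q[m,2].max().round(4))
    P=np.load(n+'0.npz')['P']
    for nm,xy,rr,zlo,zhi in(('cap',(.506,-.07),.022,.079,.095),('box',(.506,-.07),.05,.034,.046),('pail',(.56,.29),.07,.105,.125),('bottle',(.65,-.11),.06,.15,.21),('tin',(.47,-.215),.06,.049,.062)):
        p=P.reshape(-1,3);m=(np.hypot(p[:,0]-xy[0],p[:,1]-xy[1])<rr)&(p[:,2]>zlo)&(p[:,2]<zhi);p=p[m]
        if len(p)>3:
            (x,y),(w,h),an=cv2.minAreaRect((p[:,:2]*1000).astype(np.float32));print(nm,len(p),p.mean(0).round(4),'rect',x,y,w,h,an)
E
```

```text
top ang 21.75 std 0.004805222315659604 gap 0.059192592825408674 srange 0.15151508439053563 203 seat [ 0.55094143 -0.38620293] tips [ 0.51564667 -0.40028411]
[ 27  23  22  21  24  22  22  23  20  20  20  22 143  54  57   2   0]
0.0 z med/max 0.2598 0.2748
0.02 z med/max 0.252 0.2555
0.04 z med/max 0.2517 0.2585
0.06 z med/max 0.2522 0.2586
0.08 z med/max 0.2513 0.2576
0.1 z med/max 0.2519 0.256
0.12 z med/max 0.2534 0.2674
cap 88 [ 0.5072 -0.0695  0.0821] rect 506.6376647949219 -69.26708221435547 35.88078308105469 36.147071838378906 43.11870193481445
box 252 [ 0.5016 -0.0674  0.0392] rect 506.7823791503906 -68.64218139648438 61.761199951171875 66.203125 88.46853637695312
pail 69 [0.5642 0.3112 0.1126] rect 568.4681396484375 314.9778747558594 58.440799713134766 85.760986328125 72.45420837402344
bottle 112 [ 0.682  -0.1329  0.1881] rect 684.7237548828125 -133.65896606445312 26.227388381958008 26.47187614440918 45.67833709716797
tin 171 [ 0.4556 -0.255   0.0544] rect 454.4426574707031 -254.60850524902344 58.2989501953125 39.974369049072266 3.0704517364501953
side ang 22.75 std 0.00446481
[... 354 characters left out ...]
x 0.2516 0.2634
0.12 z med/max 0.2533 0.2664
cap 73 [ 0.5051 -0.0732  0.0815] rect 506.1435852050781 -72.62351989746094 36.11155319213867 34.787391662597656 30.566516876220703
box 251 [ 0.5019 -0.0806  0.0391] rect 505.83856201171875 -73.64991760253906 67.11006927490234 66.55035400390625 87.92848205566406
pail 59 [0.5539 0.3141 0.1111] rect 568.1408081054688 315.3731994628906 68.43402099609375 85.76152801513672 62.40077209472656
bottle 151 [ 0.681  -0.1405  0.1816] rect 683.5219116210938 -137.6007080078125 29.083711624145508 27.636737823486328 19.68720054626465
tin 146 [ 0.4546 -0.2573  0.0547] rect 454.8456115722656 -256.24371337890625 30.848533630371094 59.01335144042969 62.165645599365234
```

```bash
cat >> h.py <<'E'
from scipy.spatial.transform import Rotation as R
def go(x,y,z,phi):
    o=r.observe(); w=o['tcp_rot']; A=R.from_quat([w[1],w[2],w[3],w[0]])
    p=np.radians(phi); B=R.from_matrix(np.array([[-np.sin(p),np.cos(p),0],[np.cos(p),np.sin(p),0],[0,0,-1]]))
    d=A.inv().apply(np.array([x,y,z])-o['tool_pos'])/.4
    t=(A.inv()*B).as_rotvec()/(np.pi/2)
    print(np.round(np.r_[d,t],4),'t',o['clock'].round(2) if hasattr(o['clock'],'round') else o['clock'],'F',o['contact_force'].round(2),'open',round(o['opening'],4),'pos',o['tool_pos'].round(4),'q',np.round(o['q'],2))
E
python3 -c "
from h import *
go(.40,.25,.231,30); go(.5065,-.071,.231,0)"
```

```text
[-6.536e-01 -5.797e-01 -2.000e-04 -9.000e-04  3.000e-04  3.962e-01] t 0.1 F [ 0.37 -0.27  0.16] open 0.0856 pos [0.2574 0.569  0.2306] q [ 1.13  0.42  1.63 -0.    1.09 -0.02]
[-1.2269e+00 -1.2011e+00  7.0000e-04 -8.0000e-04  5.0000e-04  7.2960e-01] t 0.1 F [ 0.37 -0.27  0.16] open 0.0856 pos [0.2574 0.569  0.2306] q [ 1.13  0.42  1.63 -0.    1.09 -0.02]
```

Request:
step_arm([
  [-0.654,-0.58,0,0,0,0.396,1],
  [-0.654,-0.58,0,0,0,0.396,1],
  [-0.654,-0.58,0,0,0,0.396,1],
  [-0.654,-0.58,0,0,0,0.396,1],
  [-0.654,-0.58,0,0,0,0.396,1],
  [-0.654,-0.58,0,0,0,0.396,1],
  [-0.654,-0.58,0,0,0,0.396,1],
  [-0.654,-0.58,0,0,0,0.396,1],
  [-0.654,-0.58,0,0,0,0.396,1],
  [-0.654,-0.58,0,0,0,0.396,1],
  [-0.654,-0.58,0,0,0,0.396,1],
  [-0.654,-0.58,0,0,0,0.396,1],
])

```text
clock: 1.1
tool_pos: [0.4001, 0.2506, 0.2312]
tcp_rot: [-0.0, 0.5, 0.866, 0.0]
contact_force: [0.5, -0.4, -0.2]
opening: -0.0
```

```bash
python3 -c "
from h import *
go(.5065,-.071,.12,0)"
```

```text
[-8.294e-01 -1.718e-01  2.779e-01 -1.000e-04 -2.000e-04  3.334e-01] t 1.1 F [ 0.51 -0.37 -0.21] open -0.0 pos [0.4001 0.2506 0.2312] q [0.53 0.2  1.96 0.   0.99 0.01]
```

Request:
step_arm([
  [-0.829,-0.172,0,0,0,0.333,1],
  [-0.829,-0.172,0,0,0,0.333,1],
  [-0.829,-0.172,0,0,0,0.333,1],
  [-0.829,-0.172,0,0,0,0.333,1],
  [-0.829,-0.172,0,0,0,0.333,1],
  [-0.829,-0.172,0,0,0,0.333,1],
  [-0.829,-0.172,0,0,0,0.333,1],
  [-0.829,-0.172,0,0,0,0.333,1],
  [-0.829,-0.172,0,0,0,0.333,1],
  [-0.829,-0.172,0.278,0,0,0.333,1],
  [-0.829,-0.172,0.278,0,0,0.333,1],
  [-0.829,-0.172,0.278,0,0,0.333,1],
  [-0.829,-0.172,0.278,0,0,0.333,1],
  [-0.829,-0.172,0.278,0,0,0.333,1],
])

```text
clock: 2.27
tool_pos: [0.5059, -0.0699, 0.1191]
tcp_rot: [-0.002, 0.706, 0.708, -0.001]
contact_force: [-0.6, -0.4, 0.6]
opening: -0.0002
```

```bash
python3 -c "
from h import *
go(.5065,-.071,.076,0)
a,_=grab('top','top1');b,_=grab('side','side1')
save(np.hstack([a[115:235,190:330],b[170:290,220:360]]),'press1.png',s=2.8)"
```

```text
[-0.0028  0.0019  0.1078 -0.0024 -0.0005  0.0017] t 2.2667 F [-0.56 -0.45  0.57] open -0.0002 pos [ 0.5059 -0.0699  0.1191] q [-0.16  0.43  1.95  0.    0.76 -0.16]
```

View pics/press1.png

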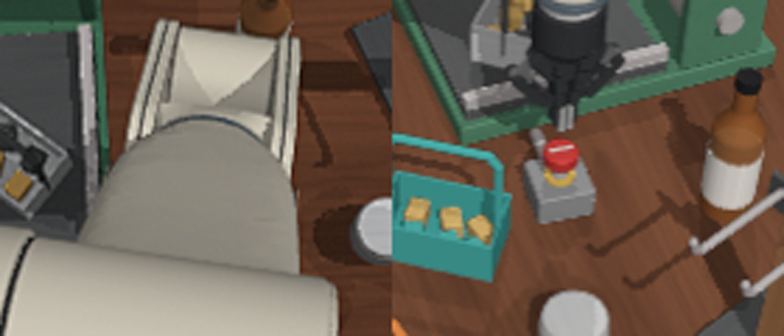

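The side view shows the closed fingers directly above the red cap (right half, ~(565,125) above (560,155)). Pressing now.

Request:
step_arm([
  [-0.002,0.002,0.05,0,0,0,1],
  [-0.002,0.002,0.08,0,0,0,1],
  [-0.002,0.002,0.095,0,0,0,1],
  [-0.002,0.002,0.1,0,0,0,1],
  [-0.002,0.002,0.104,0,0,0,1],
  [-0.002,0.002,0.107,0,0,0,1],
  [-0.002,0.002,0.107,0,0,0,1],
])

```text
clock: 2.95
tool_pos: [0.5085, -0.072, 0.0783]
tcp_rot: [0.001, 0.707, 0.707, 0.001]
contact_force: [1.5, 1.7, 3.7]
opening: 0.0002
```

Request:
step_arm([
  [0,0,0.003,0,0,0,1],
  [0,0,0.005,0,0,0,1],
  [0,0,0.005,0,0,0,1],
  [0,0,0.005,0,0,0,1],
])

```text
clock: 3.28
tool_pos: [0.5086, -0.0722, 0.0766]
tcp_rot: [0.001, 0.707, 0.707, 0.001]
contact_force: [-0.2, 2.9, 12.4]
opening: -0.0004
```

Request:
step_arm([
  [0,0,0.003,0,0,0,1],
  [0,0,0.003,0,0,0,1],
  [0,0,0.003,0,0,0,1],
])

```text
clock: 3.53
tool_pos: [0.5088, -0.0722, 0.0764]
tcp_rot: [0.001, 0.707, 0.707, 0.001]
contact_force: [-3.3, 2.4, 25.0]
opening: 0.0001
```

Request:
step_arm([
  [0,0,-0.08,0,0,0,1],
  [0,0,-0.16,0,0,0,1],
  [0,0,-0.24,0,0,0,1],
  [0,0,-0.32,0,0,0,1],
  [0,0,-0.4,0,0,0,-1],
  [0,0,-0.45,0,0,0,-1],
  [0,0,-0.45,0,0,0,-1],
])

```text
clock: 4.12
tool_pos: [0.5096, -0.0727, 0.2587]
tcp_rot: [0.003, 0.707, 0.707, 0.002]
contact_force: [1.3, -0.8, -0.3]
opening: 0.0357
```

```bash
python3 -c "
from h import *
b,_=grab('side','side2')
P=np.load('side2.npz')['P'].reshape(-1,3);m=(np.hypot(P[:,0]-.506,P[:,1]+.072)<.012)&(P[:,2]>.06)&(P[:,2]<.1);print('cap z now',m.sum(),np.percentile(P[m,2],[50,90]))
P=np.load('side0.npz')['P'].reshape(-1,3);m=(np.hypot(P[:,0]-.506,P[:,1]+.072)<.012)&(P[:,2]>.06)&(P[:,2]<.1);print('before',m.sum(),np.percentile(P[m,2],[50,90]))
go(.5375,.161,.26,-37.4)"
```

```text
cap z now 34 [0.07525923 0.07819464]
before 35 [0.08131725 0.08374879]
[ 5.836e-01  7.310e-02 -9.500e-03  2.900e-03 -2.000e-04  4.161e-01] t 4.1667 F [ 0.09  0.65 -0.24] open 0.0435 pos [ 0.5085 -0.0725  0.2563] q [-0.16  0.23  1.85 -0.    1.06 -0.17]
```

Latched: the cap is 6 mm lower after release. Now over the caddy.

Request:
step_arm([
  [0.584,0.073,0,0,0,0.416,-1],
  [0.584,0.073,0,0,0,0.416,-1],
  [0.584,0.073,0,0,0,0.416,-1],
  [0.584,0.073,0,0,0,0.416,-1],
  [0.584,0.073,0,0,0,0.416,-1],
  [0.584,0.073,0,0,0,0.416,-1],
  [0.584,0.073,0,0,0,0.416,-1],
  [0.584,0.073,0,0,0,0.416,-1],
  [0.584,0.073,0,0,0,0.416,-1],
  [0.584,0.073,0,0,0,0.416,-1],
])

```text
clock: 5.0
tool_pos: [0.5357, 0.1603, 0.2531]
tcp_rot: [0.0, 0.896, 0.443, -0.001]
contact_force: [-0.3, 0.2, -0.6]
opening: 0.0853
```

```bash
python3 -c "
from h import *
go(.5375,.1605,.176,-37.4)
b,_=grab('side','side3'); save(b[90:250,190:350],'side3.png',s=3)"
```

```text
[ 0.0036  0.0035  0.1927 -0.0006  0.0013  0.0002] t 5.0 F [-0.32  0.18 -0.63] open 0.0853 pos [0.5357 0.1603 0.2531] q [ 0.27  0.3   1.76 -0.    1.08  0.92]
```

View pics/side3.png

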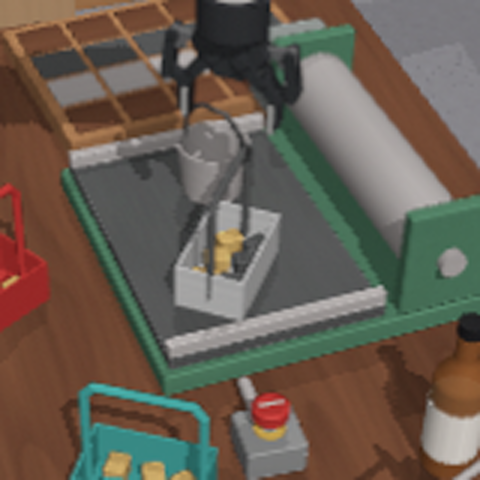

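The open fingers straddle the handle bar (bar around (225,175)), with the pail clear behind it. Descend and grip.

Request:
step_arm([
  [0.004,0.004,0.06,0,0,0,-1],
  [0.004,0.004,0.12,0,0,0,-1],
  [0.004,0.004,0.17,0,0,0,-1],
  [0.004,0.004,0.192,0,0,0,-1],
  [0.004,0.004,0.192,0,0,0,-1],
  [0.004,0.004,0.192,0,0,0,0.4],
  [0.004,0.004,0.192,0,0,0,0.5],
  [0.004,0.004,0.192,0,0,0,0.6],
  [0.004,0.004,0.192,0,0,0,0.7],
  [0.004,0.004,0.192,0,0,0,1],
  [0.004,0.004,0.192,0,0,0,1],
  [0.004,0.004,0.192,0,0,0,1],
  [0.004,0.004,0.192,0,0,0,1],
  [0.004,0.004,0.192,0,0,0,1],
])

```text
clock: 6.22
tool_pos: [0.5388, 0.1621, 0.1779]
tcp_rot: [-0.0, 0.896, 0.443, 0.0]
contact_force: [-2.0, 1.0, 5.8]
opening: 0.0077
```

Request:
step_arm([
  [0,0,-0.01,0,0,0,1],
  [0,0,-0.03,0,0,0,1],
  [0,0,-0.06,0,0,0,1],
  [0,0,-0.1,0,0,0,1],
  [0,0,-0.14,0,0,0,1],
  [0,0,-0.18,0,0,0,1],
  [0,0,-0.22,0,0,0,1],
  [0,0,-0.25,0,0,0,1],
  [0,0,-0.275,0,0,0,1],
  [0,0,-0.29,0,0,0,1],
  [0,0,-0.29,0,0,0,1],
  [0,0,-0.29,0,0,0,1],
])

```text
clock: 7.22
tool_pos: [0.5385, 0.1618, 0.2932]
tcp_rot: [-0.0, 0.896, 0.443, -0.0]
contact_force: [-0.8, -0.1, -4.2]
opening: 0.0078
```

```bash
python3 -c "
from h import *
t=np.radians(22.3);ux=np.array([np.cos(t),np.sin(t)]);s=np.array([.5505,-.3895])
pre=s-.12*ux;print('pre',pre)
go(.42,-.15,.29,-10);go(*pre,.29,22.3)
b,_=grab('side','side4'); save(b[60:260,190:390],'side4.png',s=2.5)
a,_=grab('top','top4')"
```

```text
pre [ 0.43947483 -0.43503474]
[-7.992e-01  2.380e-01  8.000e-03 -1.000e-04  1.000e-04 -3.043e-01] t 7.2167 F [-0.84 -0.11 -4.15] open 0.0078 pos [0.5385 0.1618 0.2932] q [0.27 0.26 1.71 0.   1.17 0.92]
[-1.3358e+00  7.0940e-01  8.0000e-03 -1.0000e-04  0.0000e+00 -6.6320e-01] t 7.2167 F [-0.84 -0.11 -4.15] open 0.0078 pos [0.5385 0.1618 0.2932] q [0.27 0.26 1.71 0.   1.17 0.92]
```

View pics/side4.png

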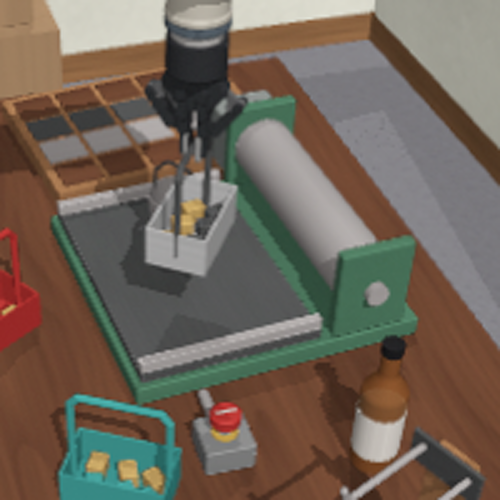

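Caddy lifted level, empty bed below (shadow at (190,330)); about 4.2 N hanging. The turquoise handle is ~150 mm high, so I raise further before carrying across.

Request:
step_arm([
  [-0.01,0.003,-0.03,0,0,-0.01,1],
  [-0.04,0.01,-0.07,0,0,-0.03,1],
  [-0.09,0.027,-0.11,0,0,-0.07,1],
  [-0.15,0.045,-0.13,0,0,-0.12,1],
  [-0.21,0.063,-0.13,0,0,-0.17,1],
  [-0.27,0.08,-0.13,0,0,-0.22,1],
  [-0.33,0.098,-0.13,0,0,-0.27,1],
  [-0.39,0.116,-0.13,0,0,-0.32,1],
  [-0.45,0.134,-0.13,0,0,-0.37,1],
  [-0.51,0.152,-0.13,0,0,-0.42,1],
  [-0.57,0.17,-0.13,0,0,-0.47,1],
  [-0.63,0.188,-0.13,0,0,-0.52,1],
  [-0.69,0.205,-0.13,0,0,-0.57,1],
  [-0.73,0.217,-0.13,0,0,-0.61,1],
  [-0.765,0.228,-0.13,0,0,-0.64,1],
  [-0.79,0.235,-0.13,0,0,-0.655,1],
  [-0.799,0.238,-0.13,0,0,-0.663,1],
  [-0.799,0.238,-0.13,0,0,-0.663,1],
  [-0.799,0.238,-0.13,0,0,-0.663,1],
])

```text
clock: 8.9
tool_pos: [0.4202, -0.1497, 0.3455]
tcp_rot: [-0.0, 0.558, 0.83, 0.0]
contact_force: [-0.9, -0.1, -3.0]
opening: 0.0078
```

```bash
python3 -c "
from h import *
t=np.radians(22.3);ux=np.array([np.cos(t),np.sin(t)]);s=np.array([.5505,-.3895])
go(*(s-.14*ux),.345,22.3);go(*(s-.14*ux),.275,22.3)"
```

```text
[-6.785e-01 -2.753e-01  1.000e-03  2.000e-04 -2.000e-04 -8.000e-04] t 8.9 F [-0.92 -0.07 -3.  ] open 0.0078 pos [ 0.4202 -0.1497  0.3455] q [-0.37  0.02  1.88  0.    1.24 -0.76]
[-6.785e-01 -2.754e-01  1.760e-01  2.000e-04 -2.000e-04 -8.000e-04] t 8.9 F [-0.92 -0.07 -3.  ] open 0.0078 pos [ 0.4202 -0.1497  0.3455] q [-0.37  0.02  1.88  0.    1.24 -0.76]
```

Request:
step_arm([
  [-0.01,-0.004,0,0,0,0,1],
  [-0.05,-0.02,0,0,0,0,1],
  [-0.11,-0.045,0,0,0,0,1],
  [-0.18,-0.073,0,0,0,0,1],
  [-0.25,-0.101,0,0,0,0,1],
  [-0.32,-0.13,0,0,0,0,1],
  [-0.39,-0.158,0,0,0,0,1],
  [-0.46,-0.187,0,0,0,0,1],
  [-0.53,-0.215,0,0,0,0,1],
  [-0.59,-0.239,0,0,0,0,1],
  [-0.635,-0.258,0,0,0,0,1],
  [-0.665,-0.27,0,0,0,0,1],
  [-0.678,-0.275,0,0,0,0,1],
  [-0.678,-0.275,0.08,0,0,0,1],
  [-0.678,-0.275,0.14,0,0,0,1],
  [-0.678,-0.275,0.176,0,0,0,1],
  [-0.678,-0.275,0.176,0,0,0,1],
  [-0.678,-0.275,0.176,0,0,0,1],
])

```text
clock: 10.4
tool_pos: [0.4214, -0.4414, 0.2745]
tcp_rot: [-0.001, 0.557, 0.831, 0.0]
contact_force: [-0.6, -0.2, -4.7]
opening: 0.0079
```

```bash
python3 -c "
from h import *
b,_=grab('side','side5');a,_=grab('top','top5')
save(np.hstack([b[200:350,230:410],a[90:240,310:490]]),'hook5.png',s=2.2)
t=np.radians(22.3);ux=np.array([np.cos(t),np.sin(t)]);uy=np.array([-ux[1],ux[0]]);s=np.array([.5505,-.3895])
go(*(s+.01*ux),.275,22.3);go(*(s-.14*ux),.275,22.3)
for n in('top5','side5'):
    P=np.load(n+'.npz')['P'].reshape(-1,3);P=P[np.isfinite(P[:,0])]
    S=(P[:,:2]-s)@ux;W=(P[:,:2]-s)@uy
    m=(S>-.19)&(S<-.09)&(abs(W)<.08)
    for lo,hi in((.18,.205),(.22,.25),(.25,.28),(.28,.31)):
        k=m&(P[:,2]>lo)&(P[:,2]<hi); print(n,lo,k.sum(),'S',np.percentile(S[k],[2,50,98]).round(4) if k.sum() else 0,'W',np.percentile(W[k],[2,98]).round(4) if k.sum() else 0)
    k=m&(P[:,2]>.285)&(P[:,2]<.302)&(abs(W)>.025); print('bar z',k.sum(),np.median(P[k,2]) if k.sum() else 0)
    m=(S>-.03)&(S<.06)&(abs(W)<.05)&(P[:,2]>.235)&(P[:,2]<.27); w=W[m];print('prongs W',np.median(w[w<0]),np.median(w[w>0]))
"
```

```text
[1.200e-03 3.722e-01 4.100e-03 6.000e-04 1.400e-03 2.000e-04] t 10.5 F [ 1.2  -0.31 -3.49] open 0.0082 pos [ 0.4222 -0.4427  0.2765] q [-0.83  0.36  1.62  0.    1.16 -1.22]
[ 0.0014 -0.0028  0.0037  0.0006  0.0014  0.0002] t 10.5 F [ 1.2  -0.31 -3.49] open 0.0082 pos [ 0.4222 -0.4427  0.2765] q [-0.83  0.36  1.62  0.    1.16 -1.22]
top5 0.18 77 S [-0.1388 -0.1026 -0.0995] W [0.0036 0.0694]
top5 0.22 4 S [-0.1378 -0.1366 -0.1353] W [0.0674 0.069 ]
top5 0.25 2 S [-0.1358 -0.1353 -0.1349] W [0.0665 0.0671]
top5 0.28 0 S 0 W 0
bar z 0 0
prongs W -0.027097562467225954 0.032337377515446596
side5 0.18 593 S [-0.1839 -0.1518 -0.1024] W [-0.0627  0.0686]
side5 0.22 64 S [-0.1479 -0.1453 -0.1399] W [-0.0627  0.0672]
side5 0.25 51 S [-0.1509 -0.1457 -0.1389] W [-0.0631  0.0665]
side5 0.28 233 S [-0.1597 -0.1452 -0.1315] W [-0.06    0.0603]
bar z 92 0.2935994214163171
prongs W -0.031451245425148246 0.0273840412537103
```

View pics/hook5.png

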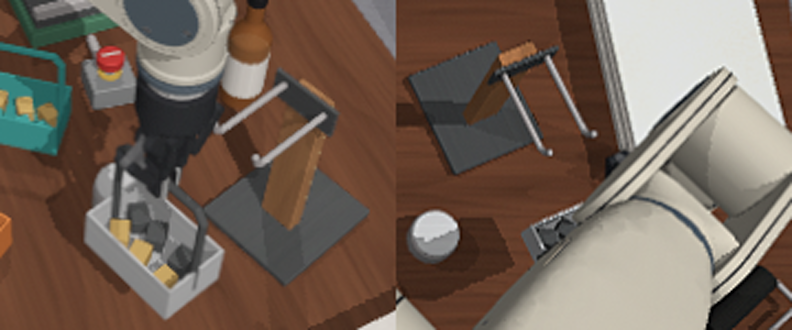

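The caddy hangs level in front of the prongs (side view: tips at (218,130) and (258,162), bar at (150,185)); the bar is about 33 mm above the seat. The side tips and bar are aligned within ~4 mm, so I go in horizontally.

Request:
step_arm([
  [-0.004,0.01,0,0,0,0,1],
  [-0.004,0.035,0,0,0,0,1],
  [-0.004,0.07,0,0,0,0,1],
  [-0.004,0.11,0,0,0,0,1],
  [-0.004,0.15,0,0,0,0,1],
  [-0.004,0.19,0,0,0,0,1],
  [-0.004,0.23,0,0,0,0,1],
  [-0.004,0.27,0,0,0,0,1],
  [-0.004,0.305,0,0,0,0,1],
  [-0.004,0.335,0,0,0,0,1],
  [-0.004,0.355,0,0,0,0,1],
  [-0.004,0.368,0,0,0,0,1],
  [-0.004,0.372,0,0,0,0,1],
  [-0.004,0.372,0,0,0,0,1],
  [-0.004,0.372,0,0,0,0,1],
])

```text
clock: 11.75
tool_pos: [0.559, -0.3879, 0.2749]
tcp_rot: [-0.0, 0.557, 0.83, -0.0]
contact_force: [1.4, -0.4, -3.9]
opening: 0.0077
```

```bash
python3 -c "
from h import *
b,_=grab('side','side6')
save(b[200:350,250:430],'hook6.png',s=3)
t=np.radians(22.3);ux=np.array([np.cos(t),np.sin(t)]);s=np.array([.5505,-.3895])
go(*(s+.01*ux),.24,22.3)"
```

```text
[ 0.0044  0.0041  0.0873 -0.0002 -0.0001 -0.0006] t 11.8 F [ 0.18  0.39 -4.95] open 0.0072 pos [ 0.5589 -0.388   0.2749] q [-0.62  0.46  1.46 -0.    1.22 -1.01]
```

View pics/hook6.png

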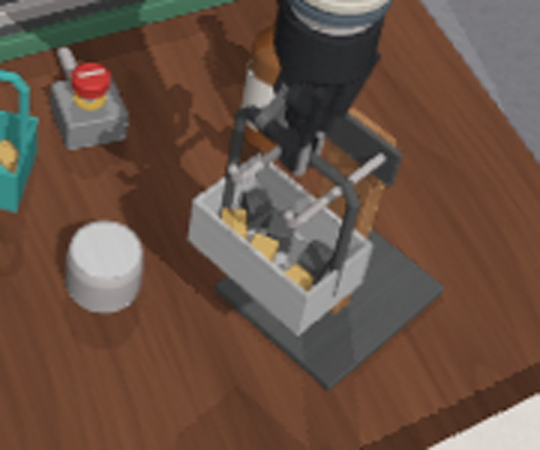

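Both prongs pass under the bar, between the legs (tips at (235,180) and (290,220)). Lower it.

Request:
step_arm([
  [0,0,0.015,0,0,0,1],
  [0,0,0.035,0,0,0,1],
  [0,0,0.055,0,0,0,1],
  [0,0,0.068,0,0,0,1],
  [0,0,0.073,0,0,0,1],
  [0,0,0.077,0,0,0,1],
  [0,0,0.077,0,0,0,1],
])

```text
clock: 12.38
tool_pos: [0.5595, -0.3876, 0.2436]
tcp_rot: [-0.0, 0.557, 0.83, -0.0]
contact_force: [-0.3, 0.4, -3.3]
opening: 0.008
```

Request:
step_arm([
  [0,0,0.003,0,0,0,1],
  [0,0,0.006,0,0,0,1],
  [0,0,0.006,0,0,0,1],
])

```text
clock: 12.63
tool_pos: [0.5598, -0.3877, 0.2419]
tcp_rot: [0.0, 0.557, 0.83, -0.0]
contact_force: [1.1, -0.8, -3.4]
opening: 0.0077
```

Request:
step_arm([
  [0,0,0.003,0,0,0,1],
  [0,0,0.005,0,0,0,1],
  [0,0,0.005,0,0,0,1],
  [0,0,0.005,0,0,0,1],
])

```text
clock: 12.97
tool_pos: [0.5599, -0.3878, 0.2415]
tcp_rot: [0.001, 0.557, 0.83, -0.0]
contact_force: [-2.7, 2.2, 4.8]
opening: 0.0075
```

Request:
step_arm([
  [0,0,0,0,0,0,0.7],
  [0,0,0,0,0,0,0.5],
  [0,0,0,0,0,0,0.3],
  [0,0,0,0,0,0,0.1],
  [0,0,0,0,0,0,0.1],
  [0,0,-0.01,0,0,0,0.1],
  [0,0,-0.03,0,0,0,0.1],
  [0,0,-0.06,0,0,0,0.1],
  [0,0,-0.1,0,0,0,0.1],
  [0,0,-0.15,0,0,0,0.1],
  [0,0,-0.2,0,0,0,0.1],
  [0,0,-0.25,0,0,0,0.1],
  [0,0,-0.25,0,0,0,0.1],
])

```text
clock: 14.05
tool_pos: [0.5614, -0.3889, 0.3463]
tcp_rot: [0.005, 0.557, 0.83, -0.0]
contact_force: [0.4, 0.6, 1.4]
opening: 0.0388
```

```bash
python3 -c "
from h import *
go(.5065,-.072,.345,20)
b,_=grab('side','side7')
save(b[190:350,220:420],'hook7.png',s=2.8)"
```

```text
[ 0.7851  0.1734 -0.002   0.0032  0.0048  0.0254] t 14.05 F [0.39 0.61 1.45] open 0.0388 pos [ 0.5614 -0.3889  0.3463] q [-0.62  0.41  1.38  0.    1.34 -1.01]
```

View pics/hook7.png

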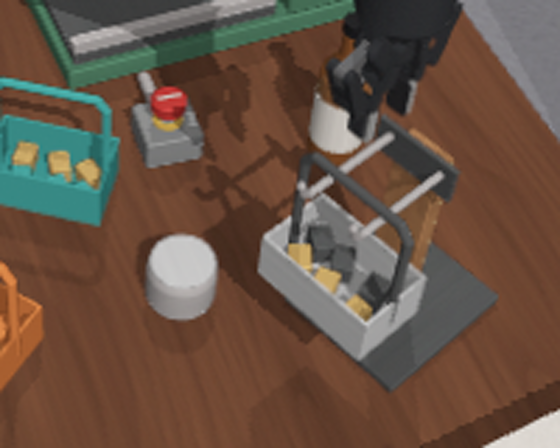

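Caddy hangs free on both prongs, level (bar from (310,160) to (405,240)). Now back to the button.

Request:
step_arm([
  [0.785,0.173,0,0,0,0,-1],
  [0.785,0.173,0,0,0,0,-1],
  [0.785,0.173,0,0,0,0,-1],
  [0.785,0.173,0,0,0,0,-1],
  [0.785,0.173,0,0,0,0,-1],
  [0.785,0.173,0,0,0,0,-1],
  [0.785,0.173,0,0,0,0,-1],
  [0.785,0.173,0,0,0,0,-1],
  [0.785,0.173,0,0,0,0,-1],
  [0.785,0.173,0.1,0,0,0,-1],
  [0.785,0.173,0.2,0,0,0,-1],
  [0.785,0.173,0.3,0,0,0,-1],
  [0.785,0.173,0.4,0,0,0,-1],
  [0.785,0.173,0.5,0,0,0,-1],
  [0.785,0.173,0.58,0,0,0,-1],
  [0.785,0.173,0.6,0,0,0,-1],
  [0.785,0.173,0.6,0,0,0,-1],
  [0.785,0.173,0.6,0,0,0,-1],
])

```text
clock: 15.6
tool_pos: [0.505, -0.0711, 0.1003]
tcp_rot: [0.0, 0.557, 0.83, -0.0]
contact_force: [0.6, 0.4, -0.7]
opening: 0.0857
```

```bash
python3 -c "
from h import *
go(.5065,-.071,.046,22.3)
b,_=grab('side','side8')
save(b[180:270,240:340],'btn8.png',s=5)"
```

```text
[-0.0012  0.0035  0.1358 -0.      0.     -0.0003] t 15.6 F [ 0.63  0.37 -0.66] open 0.0857 pos [ 0.505  -0.0711  0.1003] q [-0.16  0.46  1.97 -0.    0.72 -0.55]
```

View pics/btn8.png

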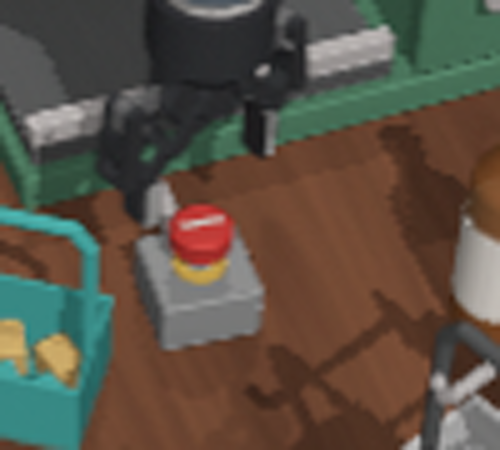

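Fingers straddle the cap (200,235) well. The turquoise caddy is close to the left finger, so I check the clearance before descending.

```bash
python3 -c "
from h import *
for n in('top0','side0'):
    D=np.load(n+'.npz');P=D['P'].reshape(-1,3);c=D['im'].reshape(-1,3).astype(int)
    m=(c[:,1]>c[:,0]+50)&(c[:,2]>c[:,0]+50)&(P[:,2]>.02)
    q=P[m];t=np.radians(22.3);Y=np.array([np.cos(t),np.sin(t)]);X=np.array([-Y[1],Y[0]]);d=q[:,:2]-[.5065,-.071]
    y=d@Y;x=d@X
    print(n,m.sum(),q.min(0),q.max(0))
    for z0 in(.02,.05,.08,.11,.14):
        k=(q[:,2]>z0)&(q[:,2]<z0+.03);kk=k&(abs(x)<.045)
        print(z0,'nearest',np.hypot(x,y)[k].min() if k.any() else 0,'in finger band max y',y[kk].max() if kk.any() else None)
"
```

```text
top0 477 [ 0.29339198 -0.15598547  0.02008582] [ 0.4414299  -0.02288248  0.15960521]
0.02 nearest 0.07049134687053703 in finger band max y -0.07011835762600684
0.05 nearest 0.06901404529020769 in finger band max y -0.06892949979151536
0.08 nearest 0.19467738467671256 in finger band max y None
0.11 nearest 0.10299890671058728 in finger band max y -0.10158537934995195
0.14 nearest 0.10079791893741005 in finger band max y -0.10023530356797884
side0 1010 [ 0.28970352 -0.16402797  0.02000185] [ 0.43808433 -0.02521137  0.15813651]
0.02 nearest 0.07190676702735896 in finger band max y -0.07168446388180907
0.05 nearest 0.07173923246515833 in finger band max y -0.07148853569753687
0.08 nearest 0.104127261123766 in finger band max y -0.10216289752482352
0.11 nearest 0.10441572100787892 in finger band max y -0.10260245220734213
0.14 nearest 0.10409900969687756 in finger band max y -0.103461949711297
```

Request:
step_arm([
  [-0.001,0.0035,0,0,0,0,-0.5],
  [-0.001,0.0035,0.03,0,0,0,-0.5],
  [-0.001,0.0035,0.07,0,0,0,-0.5],
  [-0.001,0.0035,0.105,0,0,0,-0.5],
  [-0.001,0.0035,0.13,0,0,0,-0.5],
  [-0.001,0.0035,0.135,0,0,0,-0.5],
  [-0.001,0.0035,0.135,0,0,0,-0.5],
  [-0.001,0.0035,0.135,0,0,0,-0.2],
  [-0.001,0.0035,0.135,0,0,0,0],
  [-0.001,0.0035,0.135,0,0,0,0.2],
  [-0.001,0.0035,0.135,0,0,0,1],
  [-0.001,0.0035,0.135,0,0,0,1],
  [-0.001,0.0035,0.135,0,0,0,1],
])

```text
clock: 16.73
tool_pos: [0.5092, -0.0705, 0.0477]
tcp_rot: [0.003, 0.557, 0.83, 0.002]
contact_force: [4.2, 4.6, 5.7]
opening: 0.0377
```

Request:
step_arm([
  [0,0,-0.001,0,0,0.04,1],
  [0,0,-0.0025,0,0,0.085,1],
  [0,0,-0.004,0,0,0.13,1],
  [0,0,-0.005,0,0,0.175,1],
  [0,0,-0.0065,0,0,0.22,1],
  [0,0,-0.008,0,0,0.265,1],
  [0,0,-0.009,0,0,0.31,1],
  [0,0,-0.0105,0,0,0.355,1],
  [0,0,-0.012,0,0,0.4,1],
  [0,0,-0.013,0,0,0.445,1],
  [0,0,-0.0145,0,0,0.49,1],
  [0,0,-0.015,0,0,0.51,1],
  [0,0,-0.0155,0,0,0.53,1],
  [0,0,-0.0155,0,0,0.53,1],
])

```text
clock: 17.9
tool_pos: [0.5079, -0.0705, 0.0531]
tcp_rot: [0.001, 0.845, 0.535, 0.001]
contact_force: [4.3, 3.4, -0.8]
opening: 0.0376
```

```bash
python3 -c "
from h import *
o=r.observe();print(o['ft_torque'],o['contact_force']);go(.5065,-.071,.046,22.3)"
```

```text
[ 0.63120097 -0.5320102   0.83061132] [ 4.31808581  3.43648433 -0.8140756 ]
[-2.600e-03 -2.700e-03  1.770e-02  2.600e-03  4.000e-04 -5.297e-01] t 17.9 F [ 4.32  3.44 -0.81] open 0.0376 pos [ 0.5079 -0.0705  0.0531] q [-0.16  0.55  1.97 -0.    0.62  0.28]
```

Request:
step_arm([
  [0,0,0,0,0,0,0],
  [0,0,0,0,0,0,-0.4],
  [0,0,0,0,0,0,-0.5],
  [0,0,0,0,0,0,-0.5],
  [0,0,-0.04,0,0,0,-0.5],
  [0,0,-0.1,0,0,0,-0.5],
  [0,0,-0.2,0,0,0,-0.5],
  [0,0,-0.3,0,0,0,-0.5],
  [0,0,-0.4,0,0,0,-0.5],
  [0,0,-0.5,0,0,0,-0.5],
  [0,0,-0.5,0,0,0,-0.5],
  [0,0,-0.5,0,0,0,-0.5],
])

```text
clock: 18.9
tool_pos: [0.5073, -0.071, 0.2545]
tcp_rot: [0.002, 0.845, 0.534, 0.002]
contact_force: [-0.4, -0.5, -0.6]
opening: 0.0641
```

```bash
python3 -c "
from h import *
b,_=grab('side','side9');a,_=grab('top','top9')
save(b[110:350,200:420],'end9.png',s=2.5)
for n in('side0','side2','side9'):
    P=np.load(n+'.npz')['P'].reshape(-1,3)
    m=(np.hypot(P[:,0]-.506,P[:,1]+.072)<.012)&(P[:,2]>.06)&(P[:,2]<.1);print(n,'cap z',m.sum(),np.percentile(P[m,2],[50,90]))
    for nm,xy,rr,zlo,zhi in(('pail',(.56,.29),.07,.105,.125),('bottle',(.684,-.135),.05,.15,.21),('tin',(.455,-.256),.05,.049,.062)):
        k=(np.hypot(P[:,0]-xy[0],P[:,1]-xy[1])<rr)&(P[:,2]>zlo)&(P[:,2]<zhi);print(nm,k.sum(),P[k].mean(0).round(4) if k.sum() else '')
o=r.observe();print(o['contact_force'],o['tool_pos'])"
```

```text
side0 cap z 35 [0.08131725 0.08374879]
pail 59 [0.5539 0.3141 0.1111]
bottle 151 [ 0.681  -0.1405  0.1816]
tin 344 [ 0.4484 -0.272   0.0546]
side2 cap z 34 [0.07525923 0.07819464]
pail 62 [0.5532 0.3117 0.1115]
bottle 151 [ 0.6809 -0.1407  0.1819]
tin 349 [ 0.4485 -0.272   0.0545]
side9 cap z 31 [0.08059438 0.08396473]
pail 60 [0.5604 0.3044 0.1118]
bottle 150 [ 0.681  -0.1406  0.1819]
tin 343 [ 0.4485 -0.2718  0.0546]
[-0.42562279  0.13971648 -1.03073018] [ 0.50517388 -0.0705966   0.25118441]
```

View pics/end9.png

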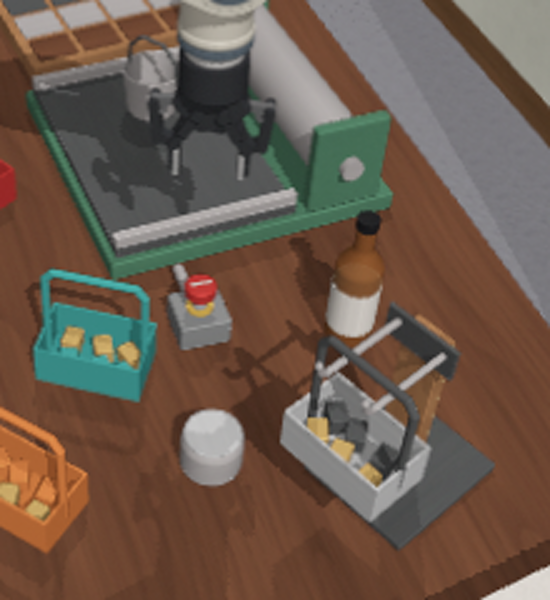

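Final picture: cap (200,290) up again with the yellow collar showing, caddy hanging level on both prongs, bottle and tin in place. I double-check cap height and the pail, whose mean shifted slightly and may be partly hidden.

```bash
python3 -c "
from h import *
for n in('side0','side2','side9'):
    D=np.load(n+'.npz');im=D['im'].astype(int);c=im[205:250,262:302]
    m=(c[...,0]>130)&(c[...,1]<70)&(c[...,2]<80);v,u=np.nonzero(m);print(n,'red rows',v.min()+205,v.mean()+205,v.max()+205,'n',len(v),'col',u.mean()+262)
A=np.load('side0.npz')['im'].astype(int);B=np.load('side9.npz')['im'].astype(int)
for box in((245,120,258,160),(258,120,272,160)):
    u0,v0,u1,v1=box;print(box,np.abs(A-B)[v0:v1,u0:u1].max(-1).mean(), (np.abs(A-B)[v0:v1,u0:u1].max(-1)>40).mean())
A=np.load('top0.npz')['im'].astype(int);B=np.load('top9.npz')['im'].astype(int)
d=np.abs(A-B)[140:172,118:152].max(-1);print('top pail',d.mean(),(d>40).mean())
"
```

```text
side0 red rows 220 225.44897959183675 231 n 98 col 280.1020408163265
side2 red rows 221 226.53061224489795 232 n 98 col 279.7551020408163
side9 red rows 220 225.49494949494948 231 n 99 col 280.1313131313131
(245, 120, 258, 160) 15.475 0.08076923076923077
(258, 120, 272, 160) 17.8125 0.19285714285714287
top pail 22.342830882352942 0.10018382352941177
```

```bash
python3 -c "
from h import *
for n,b in(('top',(116,140,150,172)),('side',(246,124,268,154))):
    A=np.load(n+'0.npz')['im'];B=np.load(n+'9.npz')['im'];u0,v0,u1,v1=b
    rr=cv2.matchTemplate(B[v0-10:v1+10,u0-10:u1+10],A[v0:v1,u0:u1],cv2.TM_CCOEFF_NORMED);print(n,cv2.minMaxLoc(rr)[1::2])
r.hand_in()
"
```

```text
top (0.921882688999176, (10, 10))
side (0.8225575089454651, (10, 10))
the job is handed in; nothing more can be done
```

The job is done and handed in at about 19 s of robot time. I pressed the stop button until it latched, and only then lifted the caddy. It went across upright and now hangs by its handle over both prongs. I then turned the mushroom head clockwise by about 0.83 rad, letting the gripper rise with it, released it and backed the gripper off.

**Last checks**
- **Button:** the cap dropped 6 mm when pressed and stayed down after release. After the turn its height and its image position were back to what they were at the start.
- **Caddy:** it hangs level and free on the hook in the last picture, with the gripper well away and no contact force beyond noise.
- **Bottle and ink tin:** both are within 0.2 mm of where they started.
- **Pail:** one check disagreed. The mean of its depth points shifted by about 1 cm, probably because the gripper and the removed caddy changed what the camera could see. Matching the start and end pictures showed no shift in either view, and nothing came near it.

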